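# Press the keyed shaft home in a gearbox hub

### The job

Lift the dust cover off the gearbox hub and hang it by its handle on the hook of the stand. Then take the keyed shaft by its flat bar, put it into the hub, turn it until its key slips into the slot, and push it fully home against the spring until its collar sits flush on the hub. Finish while still holding the bar and pressing the shaft home: do not let go, because the spring would lift it again and the retaining clip is to be fitted next.

Things in the scene. Friction and masses are not known exactly. Their poses are not given: they have to be found in the camera images.
- cover_center (a point): Dust cover: loose upside-down steel cup over the gearbox hub, 50 mm across, 60 tall, bore 44, 0.11-0.18 kg, wire handle on its side. Standing on the gearbox's flat top; lift 25 mm or more to clear the hub. Point: on its axis, 30 mm above its rim. z up, +y towards the handle. Grip it across its diameter, along its x.
- cover_handle (a point): Centre of the opening of the cover's D handle, 37.5 mm from the cover's axis along +y, half-way up; same axes. 6 mm wire, in the cover's y-z plane. The opening passes along x; it is 38 mm high (19 above and below this point) and 24 wide in y. Hung up, the upper wire rests on the peg; let go, the cover swings down and hangs slanting.
- hook_mid (a point): Fixed stand with a level 8 mm round hook peg, its place varies. Point: on the peg's centre line, 200 mm above the table. The peg points to -x here (towards the robot); its upturned tip ends 62 mm away in -x, top 11 mm above the centre line. The 16 mm upright post is 55 mm away in +x, top 8 mm above the centre line. z up.
- shaft_grip (a point): Keyed shaft, steel, 0.12-0.25 kg, 84 mm tall, upright in a 12 mm deep hole of a wooden block 30 mm high; pull straight up. Gripped by the flat bar on top: 12 mm thick (y), 18 high, reaching 37 mm in +x, 17 in -x. Point: on the shaft's axis, middle of the bar's height, 75 mm above its lower end. z up, +x to the key's side. The other shaft there (round knob, no key) is not used.
- shaft_collar (a point): On the keyed shaft's axis, underside of its 28 mm collar, 40 mm above the lower end, 35 below shaft_grip; same axes. Collar 6 mm thick, then a 12 mm neck up to the bar. Below it a 16 mm round shank, end chamfered 2 mm, with a key (rib) 6 mm wide on its +x side, out to 13 mm from the axis, from the collar down to 14 mm above the lower end.
- hub_mouth (a point): Centre of the hub's mouth on the fixed gearbox, whose place and yaw vary. Hub: upright steel ring 36 mm across, flat top 90 mm above the table, 20 above the gearbox top; bore 17.5 mm, one slot 8.5 mm wide towards +x, open on top. z up. The key meets the ring's top with the shank 14 mm in and drops where it meets the slot. Home: shaft_collar is at this point, both +x agree.
- plunger (a joint): Spring plunger in the hub's bore, metres pressed down: 0 at rest, its top 24 mm below the mouth; 0.016 with the shaft fully home. It pushes up with 6 N at 0, rising evenly to 12 N at 0.016, and lifts the shaft if that is let go.
Not all that is in view belongs to the job. Leave any green look-alike of the part that bears hub_mouth alone.

How it is judged:
By the outcome, as a careful person would: the job done as asked, in the order asked, and still so for the second after the job is handed in, while the arm keeps its last pose, push and grip.
It also fails if it takes over 54 s, if anything falls off the work surface, if the arm or the gripper's body presses on something with over 40 N, if the wrist force passes 120 N, or if a joint passes its speed limit or range.

### The arm

A 6-joint arm with a two-finger parallel gripper is mounted at the origin on the work surface. World frame = base frame: x ahead of the robot, y to its left, z up, the work surface at z = 0. Lengths are in mm, angles in rad, forces in N, time in s.
With the tool pointing down it reaches from about 275 to 825 mm from the base axis. Payload 5.2 kg.
Tool frame: the origin (TCP) lies at the very end of the fingers, on their centre line; the grasp point (between the pads) lies 19 mm behind it; z points along the fingers, y is the line along which they close (so a half turn about z gives the same grasp; the last joint's range is limited). The gripper opens to 93 mm and grips with 3 to 60 N. Pads are 15 mm wide; open, the fingers measure 128 mm over their backs; the gripper's body (75 mm by 188 mm) begins 65 mm behind the grasp point.
Start: joints at [-1.367, 0.259, 1.535, -0, 1.348, -0.203], TCP at [217.641, -505.111, 218.653] pointing down, gripper open.
Joint ranges: [-3.14, 3.14], [-0.91, 2.08], [0.19, 2.58], [-1.22, 4.36], [0.22, 2.71], [-3.12, 3.12]. Speed limits (rad/s): [2.57, 2.57, 3.14, 3.14, 3.14, 3.14].

### API

Orientations are given as [roll, pitch, yaw] about the fixed x, y, z axes, in that order (R = Rz(yaw) Ry(pitch) Rx(roll)).
In Python, from bench import robot gives the robot as it stands. The module is installed in compiled form; this text tells all that it offers. Calls block until the motion is done:
- robot.move_ptp(position, orientation): joint-space move of the TCP to a pose.
- robot.move_linear(position, ori=None, speed=150, f_stop=None): straight line of the TCP; ori=None keeps the orientation; speed is the mean speed in mm/s. With f_stop (N) it stops when the force on the tool has changed by that much, and returns True; else False.
- robot.move_j(angles): joint-space move.
- robot.move_gripper(opening): opening from 0.0 (shut) to 1.0 (fully open); the grip force is fixed at half the most; returns when the fingers have stopped.
- robot.sleep(seconds).
- robot.inverse_kinematics(position, orientation): joint angles nearest the present ones, or None.
- robot.get_image(name): name is "side" or "top" or "wrist"; returns a dict with "img" (400x640x3 uint8, blue, green, red), "fovy" (degrees; the focal length in pixels is half the picture's height over the tangent of half this angle, whatever the lens; pixels are square), "cx", "cy" (the principal point, pixels), "eye" and "orientation" of the camera in the world. Camera axes: x right, y down, z forward; pixel columns grow to the right and rows downward; lengths in mm; the calibration is good to about 2 mm. The wrist camera is an equidistant fisheye: a pixel r from the principal point sees the ray r / f radians off the axis. A picture is of the moment at which its call begins. There is no depth.
A pose or a line that the arm cannot do raises robot.MotionError and nothing moves.
- robot.hand_in(): hands the job in; it is judged then, once.
Readings, each from a call of its own:
- robot.current_t(): time.
- robot.current_qpos(): joint angles.
- robot.current_joint_vel(): joint speeds.
- robot.current_joint_efforts(): joint torques, N m.
- robot.current_tcp_pos(): TCP position.
- robot.current_eef_rot(): TCP orientation.
- robot.current_contact_force(): force on the tool from outside, world axes, zero at the start.
- robot.current_ft_torque(): the same for the moment, N m.
- robot.current_gripper_width(): opening from 0.0 (shut) to 1.0 (fully open).
- robot.current_finger_force(): force on a finger pad.
Only numpy, scipy, OpenCV 4.12 (cv2) and the standard library are available. Lean on these libraries where they do the work, as an engineer would, in place of code of your own. Each camera call takes 0.05 s, during which the arm holds its last target. There are 200 camera calls.

## Working session

There is one attempt and no reset: what is moved stays moved. The work goes in short steps, each a Python script; the robot and the scene stay as the last script left them, time stands still between calls to the robot, and variables do not carry over. Pictures are saved under pics/ and viewed, at most 10 in all, crops included, and the job is handed in when it is done.

```bash
mkdir -p pics
cat > h.py <<'E'
import numpy as np, cv2
from bench import robot
from scipy.spatial.transform import Rotation as R
def shot(name, fn=None):
    d=robot.get_image(name)
    if fn: cv2.imwrite('pics/'+fn,d['img'])
    return d
E
python3 - <<'E'
from h import *
import pickle
D={}
for n in("top","side","wrist"):
    D[n]=shot(n,n+'1.png'); print(n,{k:v for k,v in D[n].items() if k!='img'})
pickle.dump(D,open('D1.pkl','wb'))
print(robot.current_t(),robot.current_eef_rot())
E
```

```text
top {'fovy': 49.32789805234776, 'cx': 312.77305276090635, 'cy': 194.46133810076068, 'eye': array([ 356.81165777,   11.19984794, 1147.84611005]), 'orientation': array([-3.07737445,  0.01896261, -1.59963128])}
side {'fovy': 48.93924280712535, 'cx': 315.2603607044768, 'cy': 209.91139880615302, 'eye': array([-158.13129313,  913.06340458,  760.05769847]), 'orientation': array([-2.09442889, -0.00342484, -2.5347131 ])}
wrist {'fovy': 65.70646984690485, 'cx': 315.8011753778921, 'cy': 196.5922460498019, 'eye': array([ 289.92047511, -473.30201624,  383.59472415]), 'orientation': array([ 2.85337854e+00,  2.45062250e-03, -1.16463874e+00])}
0.15 [-3.14017861e+00 -2.63143231e-04  4.06839300e-01]
```

View pics/top1.png

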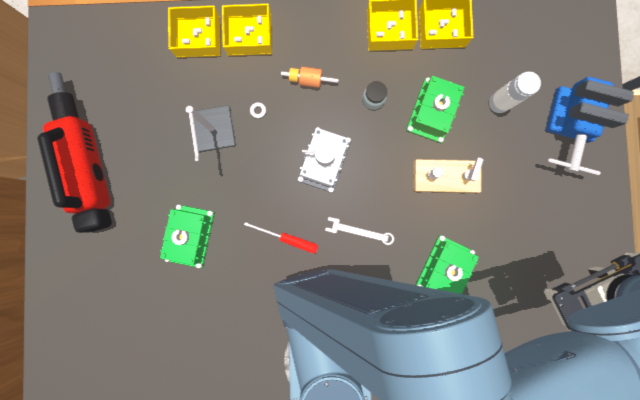

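View pics/side1.png

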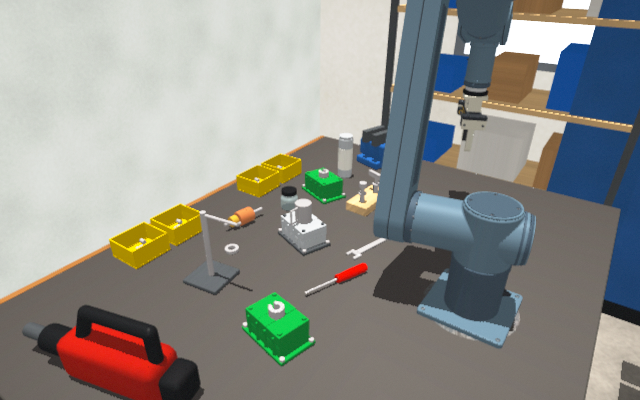

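The top view shows the grey gearbox with its cover at (325,155), handle to the left at about (305,153). The stand is at (212,130), with its peg running (190,108)-(196,158). The wooden block is at (448,176), with the flat-bar shaft near (475,170) and the round-knob shaft at (435,174).
Things that could be mistaken: green hub boxes (437,108), (187,236), (448,268) against the grey one (325,157), which has the cover, so I choose the grey one. For the shaft, knob (435,174) against bar (475,170), so I choose the bar. Close crop next.

Run:
```python
import pickle,cv2,numpy as np
D=pickle.load(open('D1.pkl','rb'))
t=D['top']['img'];s=D['side']['img']
def c(im,x,y,w,h,W,H): return cv2.resize(im[y:y+h,x:x+w],(W,H),interpolation=cv2.INTER_CUBIC)
a=np.hstack([c(t,290,120,60,75,240,300),c(t,175,95,70,75,280,300),c(t,410,145,70,75,280,300)])
b=np.hstack([c(s,270,190,66,75,264,300),c(s,180,200,67,75,268,300),c(s,340,160,67,75,268,300)])
cv2.imwrite('pics/crop1.png',np.vstack([a,b]))
```

```text
(no output)
```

View pics/crop1.png

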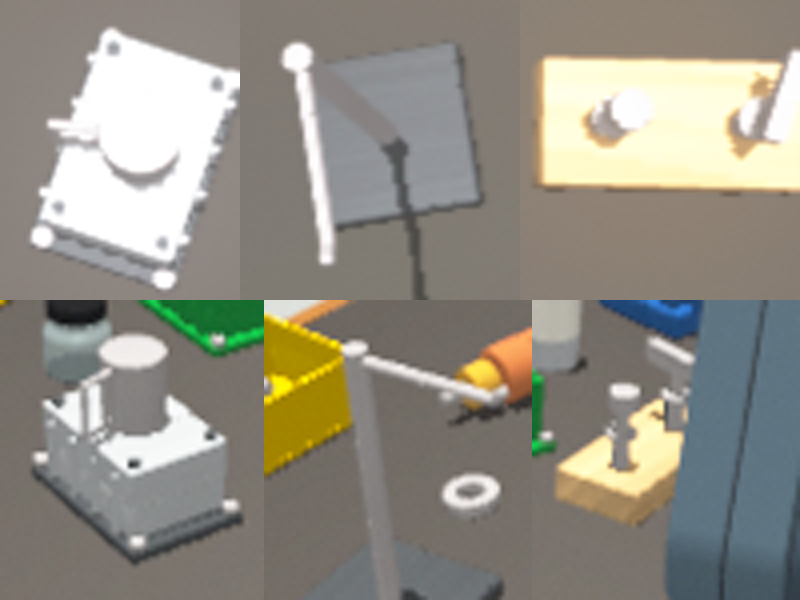

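```bash
cat >> h.py <<'E'
def ray(d,u,v):
    f=d['img'].shape[0]/2/np.tan(np.radians(d['fovy'])/2)
    x,y=(u-d['cx']),(v-d['cy']); 
    if d.get('fish'):
        r=np.hypot(x,y); th=r/f; k=np.sin(th)/max(r,1e-9); w=np.array([x*k,y*k,np.cos(th)])
    else: w=np.array([x/f,y/f,1.])
    return R.from_euler('xyz',d['orientation']).apply(w)
def atz(d,u,v,z):
    w=ray(d,u,v); e=np.array(d['eye']); return e+w*(z-e[2])/w[2]
def proj(d,P):
    f=d['img'].shape[0]/2/np.tan(np.radians(d['fovy'])/2)
    c=R.from_euler('xyz',d['orientation']).inv().apply(np.array(P)-d['eye'])
    if d.get('fish'):
        r=np.hypot(c[0],c[1]); th=np.arctan2(r,c[2]); return np.array([d['cx'],d['cy']])+f*th*c[:2]/max(r,1e-9)
    return np.array([d['cx'],d['cy']])+f*c[:2]/c[2]
def wshot(fn=None):
    d=shot('wrist',fn); d['fish']=True; return d
E
python3 - <<'E'
from h import *
import pickle
D=pickle.load(open('D1.pkl','rb'));t=D['top'];np.set_printoptions(precision=1,suppress=True)
for n,u,v,z in[('cover',324.5,153.7,130),('handle end',303,151.3,119),('post',189.3,109.3,208),('tip',196.5,158.8,211),('knob',437.5,171.5,90),('bar a',479.5,160,100),('bar b',471,177.5,100)]:
    p=atz(t,u,v,z); print(n,p, 'side px',proj(D['side'],p))
w=D['wrist'];T=R.from_euler('xyz',robot.current_eef_rot())
print(T.inv().apply(w['eye']-robot.current_tcp_pos()), (T.inv()*R.from_euler('xyz',w['orientation'])).as_matrix())
E
```

```text
cover [518.1  -1.8 130. ] side px [303.1 202.1]
handle end [527.3  49.1 119. ] side px [290.2 211.5]
post [613.8 293.7 208. ] side px [202. 211.]
tip [503.  278.2 211. ] side px [238.9 220.6]
knob [ 472.2 -275.2   90. ] side px [361.7 184.3]
bar a [ 495.7 -374.3  100. ] side px [369.8 169.8]
bar b [ 454.1 -351.8  100. ] side px [377.2 175. ]
[  78.9   -0.4 -165.6] [[-0.  -1.  -0.3]
 [ 1.  -0.  -0. ]
 [ 0.  -0.3  1. ]]
```

Run:
```python
from h import *
import pickle
robot.move_ptp([516,-2,215],[np.pi,0,np.radians(80)])
d=wshot('w1.png');pickle.dump(d,open('w1.pkl','wb'))
print(robot.current_t(),robot.current_tcp_pos(),robot.current_qpos(), proj(d,[518,-2,130]),proj(d,[527,49,119]))
```

```text
2.3 [516.08944788  -2.96147445 214.95951223] [-2.21922933e-01  2.00214258e-01  1.62035694e+00 -2.66024931e-04
  1.32101962e+00 -4.58136689e-02] [318.68033996 201.12793057] [318.58081017 138.62421865]
```

View pics/w1.png

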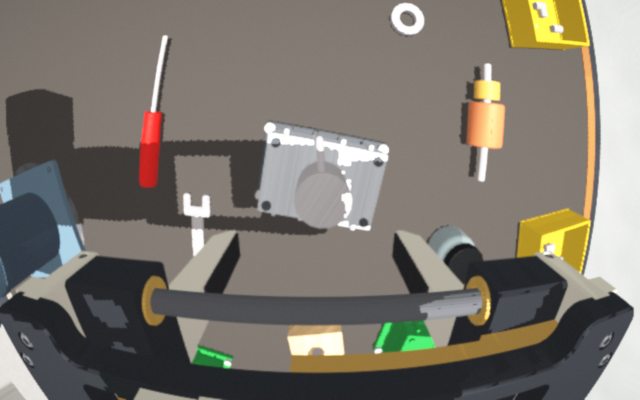

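The wrist view shows the cover top centred at (320,201) and the handle end at (319,139). Both are within 2 px of what the top view predicts. Next I grasp, lift, slide onto the peg, then look before letting go.

Run:
```python
from h import *
import pickle
d=pickle.load(open('w1.pkl','rb'))
c=atz(d,320,201,130); hnd=atz(d,319,139,119); v=hnd-c
cy=np.arctan2(v[1],v[0])-np.pi/2
print('cover',c,'handle',hnd,'yaw',np.degrees(cy), np.hypot(*v[:2]))
psi=cy+np.pi/2
robot.move_linear([c[0],c[1],150],[np.pi,0,psi],speed=150)
robot.move_linear([c[0],c[1],84],speed=100)
robot.move_gripper(0.0)
print('w',robot.current_gripper_width()*93,robot.current_finger_force())
robot.move_linear([c[0],c[1],188],speed=100)
print('w',robot.current_gripper_width()*93,robot.current_contact_force())
H=np.array([559.3,286.1]); hy=np.radians(8); ux=np.array([np.cos(hy),np.sin(hy)]);uy=np.array([-ux[1],ux[0]])
o=[np.pi,0,psi+hy-cy]
P=lambda s,z:[*(H+s*ux-37.5*uy),z]
robot.move_ptp(P(-100,188),o)
pickle.dump(dict(H=H,hy=hy,o=o,c=c,cy=cy),open('st.pkl','wb'))
d=wshot('w2.png');s=shot('side');t=shot('top')
cc=lambda im,x,y,w,h,W,H:cv2.resize(im[y:y+h,x:x+w],(W,H),interpolation=cv2.INTER_CUBIC)
cv2.imwrite('pics/pre.png',np.vstack([cc(s['img'],150,150,160,80,800,400)[:, :],np.hstack([cc(d['img'],160,60,320,160,400,200),cc(t['img'],150,80,140,70,400,200)])]))
print(robot.current_t(),robot.current_tcp_pos())
pickle.dump((d,s,t),open('pre.pkl','wb'))
```

```text
cover [519.12103671  -2.08465062 130.        ] handle [527.29266198  48.62242455 119.        ] yaw -9.154709191815867 51.36129800411438
w 48.72601899231112 29.930107174732257
w 48.84427534571563 [-1.32872515 -0.09210531 -1.57679392]
6.7583 [466.25624833 233.68334008 187.92375464]
```

View pics/pre.png

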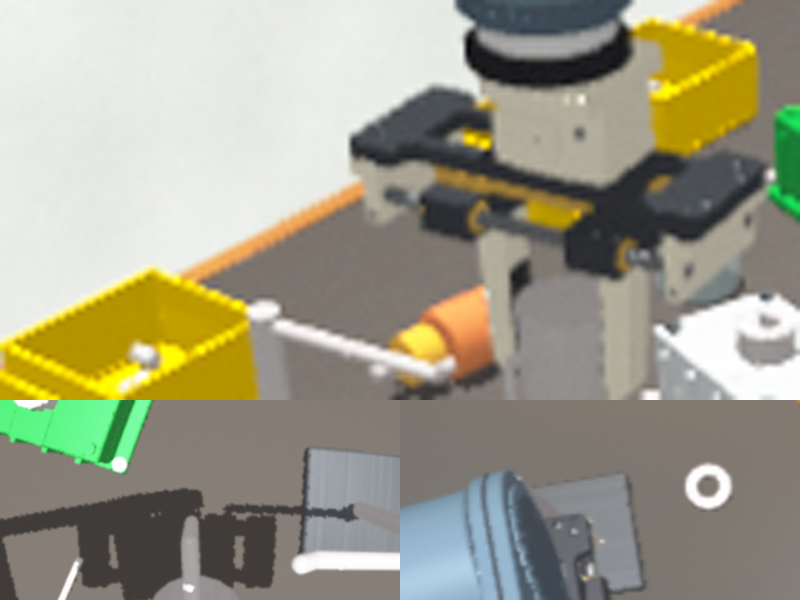

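Run:
```python
from h import *
import pickle
np.set_printoptions(precision=1,suppress=True)
d,s,t=pickle.load(open('pre.pkl','rb'));st=pickle.load(open('st.pkl','rb'));H,hy=st['H'],st['hy']
ux=np.array([np.cos(hy),np.sin(hy)]);uy=np.array([-ux[1],ux[0]])
for n,u,v,z in[('tip',399,190,208),('peg',440,189.5,200),('peg r',479,188,200),('handle out',312,153,222),('cover top',311,205,234)]:
    p=atz(d,u,v,z); q=p[:2]-H; print(n,p,'hook frame',q@ux,q@uy)
print(proj(d,[*(H-62*ux),205]),proj(d,[*H,204]))
```

```text
tip [500.8 279.6 208. ] hook frame -58.845576947318676 1.7252069303494757
peg [526.7 281.4 200. ] hook frame -32.96283314924921 -0.09765659416917671
peg r [551.2 285.9 200. ] hook frame -8.04640324407337 0.9290393285184964
handle out [455.3 293.6 222. ] hook frame -101.93987140282725 21.946659563259633
cover top [457.7 274.4 234. ] hook frame -102.284799590749 2.514501907281586
[391.3 191.7] [493.7 191.6]
```

The peg tip is at wrist pixel (399,190) and the peg lies along the predicted line to about 1 mm. The handle is lined up with it, so I slide in and lower.

Run:
```python
from h import *
import pickle
st=pickle.load(open('st.pkl','rb'));H,hy,o=st['H'],st['hy'],st['o']
ux=np.array([np.cos(hy),np.sin(hy)]);uy=np.array([-ux[1],ux[0]])
P=lambda s,z:[*(H+s*ux-38.5*uy),z]
print(robot.move_linear(P(-4,188),speed=100,f_stop=6), robot.current_tcp_pos(),robot.current_contact_force())
print(robot.move_linear(P(-4,164),speed=40,f_stop=3), robot.current_tcp_pos(),robot.current_contact_force(),robot.current_t())
d=wshot();s=shot('side')
cc=lambda im,x,y,w,h,W,H:cv2.resize(im[y:y+h,x:x+w],(W,H),interpolation=cv2.INTER_CUBIC)
cv2.imwrite('pics/hang.png',np.hstack([cc(s['img'],150,150,120,120,400,400),cc(d['img'],240,100,160,160,400,400)]))
```

```text
False [560.18497353 247.41360263 187.93357525] [ 0.18010362  1.07095512 -2.53635534]
True [560.18800002 247.22372013 167.14868202] [ 1.00474353 -0.20036193  0.95731483] 8.375
```

View pics/hang.png

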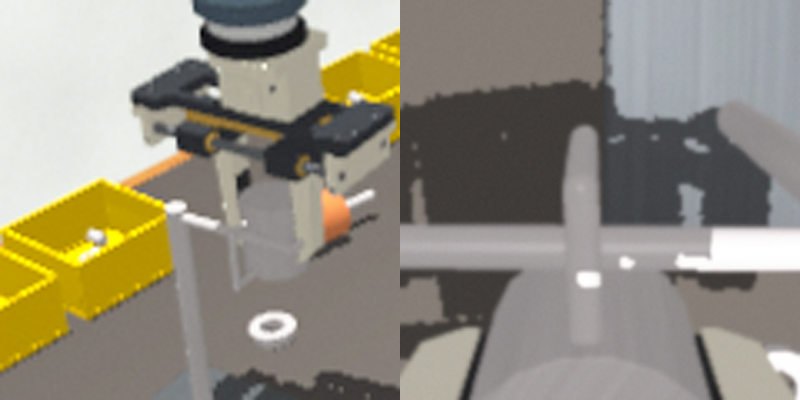

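The handle is threaded on the peg and the upper wire rests on it (contact at handle centre z≈183, expected 185). I release, retreat, and view the hub and then the shaft.

Run:
```python
from h import *
import pickle
robot.move_gripper(1.0)
robot.sleep(0.3)
p=robot.current_tcp_pos()
robot.move_linear([p[0],p[1],290],speed=180)
robot.move_ptp([515,-20,200],[np.pi,0,np.radians(60)])
d=wshot();s=shot('side')
robot.move_ptp([469,-358,200],[np.pi,0,np.radians(-28)])
e=wshot()
pickle.dump((d,s,e),open('v3.pkl','wb'))
cc=lambda im,x,y,w,h,W,H:cv2.resize(im[y:y+h,x:x+w],(W,H),interpolation=cv2.INTER_CUBIC)
cv2.imwrite('pics/v3.png',np.vstack([np.hstack([cc(s['img'],150,170,120,120,400,400),cc(d['img'],270,150,100,100,400,400)]),cc(e['img'],240,150,160,40,800,200)]))
cv2.imwrite('pics/e.png',e['img'])
print(robot.current_t(),robot.current_tcp_pos(),robot.current_qpos(),proj(d,[519,-2,90]),proj(e,[469,-360,102]))
```

```text
13.0083 [ 469.69521754 -356.65681004  200.12122363] [-8.38715724e-01  3.42090108e-01  1.46481378e+00  4.38342546e-04
  1.33480000e+00  1.21792056e+00] [310.3980464  176.41513737] [319.4069367  195.89221869]
```

View pics/v3.png

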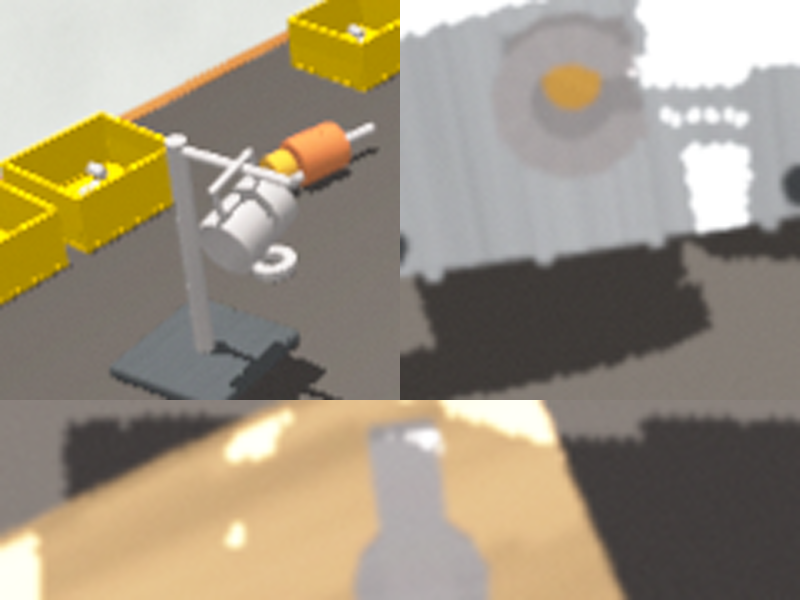

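View pics/e.png

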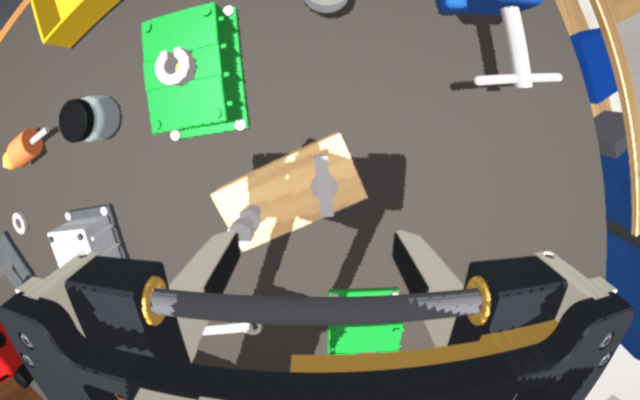

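The cover hangs on the hook (side crop). The hub bore centre is at wrist pixel (312.4,174.8), with the slot to the right and the spring plunger orange. In the second wrist image the bar runs from (321,157) to (327,216) with the collar around (323,187). Now numbers.

Run:
```python
from h import *
import pickle
np.set_printoptions(precision=1,suppress=True,linewidth=150)
d,s,e=pickle.load(open('v3.pkl','rb'))
h=atz(d,312.4,174.8,90);print('hub',h)
for z in(70,50):
    a=atz(d,270,218.75,z);b=atz(d,370,202.5,z);print(z,'edge yaw',np.degrees(np.arctan2(*(b-a)[[1,0]])))
# ortho hub picture, 0.25 mm/px, x right, y up
def ortho(d,c,z,half,res):
    n=int(2*half/res)
    m=np.array([[proj(d,[c[0]-half+i*res,c[1]+half-j*res,z]) for i in range(n)] for j in range(n)],np.float32)
    return cv2.remap(d['img'],m,None,cv2.INTER_CUBIC)
o=ortho(d,h,90,25,.25)
g=cv2.cvtColor(o,cv2.COLOR_BGR2GRAY).astype(float)
for a in range(-180,180,10):
    print(a,[int(g[int(100-r*4*np.sin(np.radians(a))),int(100+r*4*np.cos(np.radians(a)))]) for r in(10,12,14,16)],end=';')
print()
for n,u,v,z in[('bar hi',321,157,102),('bar lo',327,216,102),('collar',323,187,64)]: print(n,atz(e,u,v,z))
k=ortho(e,[475,-362],102,40,.4); k2=ortho(e,[475,-362],64,40,.4)
vis=np.hstack([cv2.resize(x,(400,400)) for x in (o,k)])
for q in(0,400):
    cv2.line(vis,(q+200,0),(q+200,400),(0,0,255),1);cv2.line(vis,(q,200),(q+400,200),(0,0,255),1)
cv2.imwrite('pics/ortho.png',vis)
```

```text
hub [521.3  -1.6  90. ]
70 edge yaw -20.231522729788676
50 edge yaw -20.23152272978868
-180 [163, 165, 164, 165];-170 [163, 164, 163, 165];-160 [162, 166, 167, 166];-150 [164, 164, 165, 164];-140 [163, 164, 164, 163];-130 [162, 165, 167, 167];-120 [161, 163, 164, 164];-110 [161, 165, 164, 163];-100 [163, 166, 166, 166];-90 [164, 164, 164, 166];-80 [162, 164, 163, 164];-70 [162, 167, 166, 165];-60 [161, 165, 164, 165];-50 [158, 165, 164, 165];-40 [149, 154, 157, 163];-30 [148, 148, 148, 155];-20 [148, 149, 152, 179];-10 [148, 148, 158, 200];0 [155, 159, 174, 197];10 [164, 167, 165, 164];20 [165, 167, 166, 163];30 [166, 166, 167, 166];40 [167, 165, 165, 165];50 [167, 169, 168, 168];60 [164, 166, 167, 167];70 [165, 165, 165, 166];80 [167, 169, 169, 167];90 [165, 165, 166, 167];100 [166, 165, 165, 165];110 [165, 168, 167, 167];120 [166, 167, 166, 166];130 [164, 165, 164, 165];140 [165, 166, 166, 167];150 [164, 165, 164, 165];160 [163, 167, 165, 165];170 [161, 168, 168, 166];
bar hi [ 499.2 -377.5  102. ]
bar lo [ 448.9 -357.3  102. ]
collar [ 465.5 -362.7   64. ]
```

View pics/ortho.png

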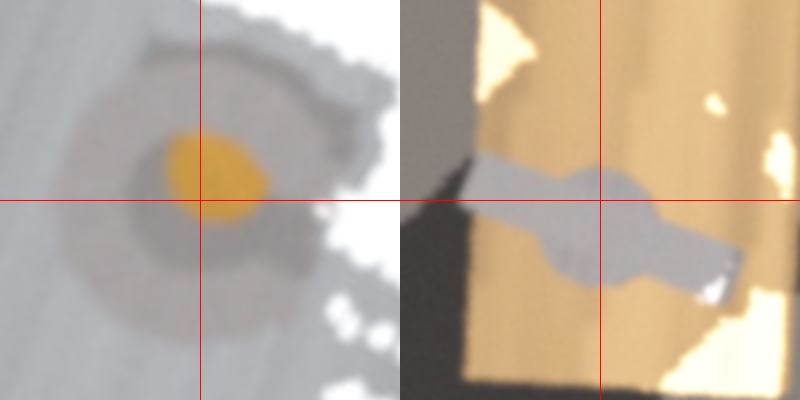

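The ortho view shows the hub centred at (521.3,-1.6), 36 mm across as specified, with its slot at yaw ≈ -20°. The bar has a yaw of -20.6° and is ≈55 mm long; its long end points to +x, and the axis at (465.2,-363.3) agrees with the collar. Grasp and start the insertion.

Run:
```python
from h import *
np.set_printoptions(precision=2,suppress=True)
rp=lambda:(robot.current_t(),robot.current_tcp_pos(),robot.current_contact_force(),robot.current_ft_torque())
robot.move_gripper(0.5)
y=np.radians(-20.6)
robot.move_linear([465.2,-363.3,150],[np.pi,0,y],speed=120)
print(robot.move_linear([465.2,-363.3,74],speed=100,f_stop=6),*rp())
robot.move_gripper(0.0)
print('w',robot.current_gripper_width()*93,*rp())
robot.move_linear([465.2,-363.3,135],speed=100)
robot.move_linear([465.2,-363.3,190],speed=150)
print('w',robot.current_gripper_width()*93,*rp())
robot.move_ptp([521.3,-1.6,190],[np.pi,0,np.radians(-20.2)])
robot.move_linear([521.3,-1.6,152],speed=80)
robot.sleep(0.2);print(*rp())
print(robot.move_linear([521.3,-1.6,134],speed=20,f_stop=4),*rp())
```

```text
False 15.3833 [ 465.6  -363.73   74.67] [ 0.04 -0.01  0.09] [ 0.08 -0.03 -0.02]
w 11.90048324733333 16.0333 [ 465.25 -363.31   74.12] [-0.19  1.05  0.67] [ 0.07  0.01 -0.04]
w 11.995561229567205 17.3083 [ 464.93 -362.97  189.15] [-0.4  -0.68 -1.33] [ 0.04 -0.02  0.01]
19.5 [521.75  -1.68 152.62] [-0.65 -0.09 -2.11] [ 0.07  0.03 -0.01]
False 20.55 [521.4   -1.61 134.12] [-0.   -0.23 -1.6 ] [ 0.08 -0.02  0.02]
```

The shank went about 12 mm in without contact. Next I see whether the key enters the slot.

Run:
```python
from h import *
np.set_printoptions(precision=2,suppress=True)
rp=lambda:(robot.current_t(),robot.current_tcp_pos(),robot.current_contact_force(),robot.current_ft_torque())
r=robot.move_linear([521.3,-1.6,125],speed=20,f_stop=4);print(r,*rp())
if not r:
    print(robot.move_linear([521.3,-1.6,108],speed=30,f_stop=22),*rp())
    print(robot.move_linear([521.3,-1.6,103],speed=10,f_stop=12),*rp())
```

```text
False 21.15 [521.22  -1.58 124.9 ] [-0.3   0.24 -1.38] [-0.01  0.02 -0.01]
False 21.8667 [521.98  -1.73 109.05] [-1.81 -0.32  8.48] [0.13 0.4  0.02]
True 22.2833 [522.09  -1.75 106.57] [-2.13  0.79 10.04] [0.11 0.56 0.02]
```

Run:
```python
from h import *
import pickle
np.set_printoptions(precision=2,suppress=True)
rp=lambda:(robot.current_t(),robot.current_tcp_pos(),robot.current_contact_force(),robot.current_gripper_width()*93)
robot.sleep(0.3);print(*rp())
for z in(106,105.5,105,104.5,104):
    robot.move_linear([521.3,-1.6,z],speed=10); robot.sleep(0.15); print(z,*rp())
    if robot.current_contact_force()[2]>20: break
d=wshot();s=shot('side')
pickle.dump((d,s),open('v5.pkl','wb'))
cc=lambda im,x,y,w,h,W,H:cv2.resize(im[y:y+h,x:x+w],(W,H),interpolation=cv2.INTER_CUBIC)
cv2.imwrite('pics/v5.png',np.hstack([cc(s['img'],270,180,70,70,400,400),cc(d['img'],265,140,100,100,400,400)]))
print(proj(d,[521.3,-1.6,96]))
```

```text
22.5833 [522.06  -1.74 106.8 ] [-2.95  1.67  9.44] 11.800355137837283
106 22.9833 [522.01  -1.72 107.3 ] [-2.18  0.81  9.64] 11.758124359089459
105.5 23.3833 [522.03  -1.75 106.81] [-2.13  0.39 10.69] 11.68974415569186
105 23.7833 [522.02  -1.74 106.31] [-2.59  0.48  9.17] 11.840547122450007
104.5 24.1833 [522.06  -1.73 106.09] [-3.    0.59 12.36] 11.918273666585298
104 24.5833 [522.12  -1.76 106.1 ] [-4.24  0.46 15.47] 11.62947919387774
[316.22 238.8 ]
```

View pics/v5.png

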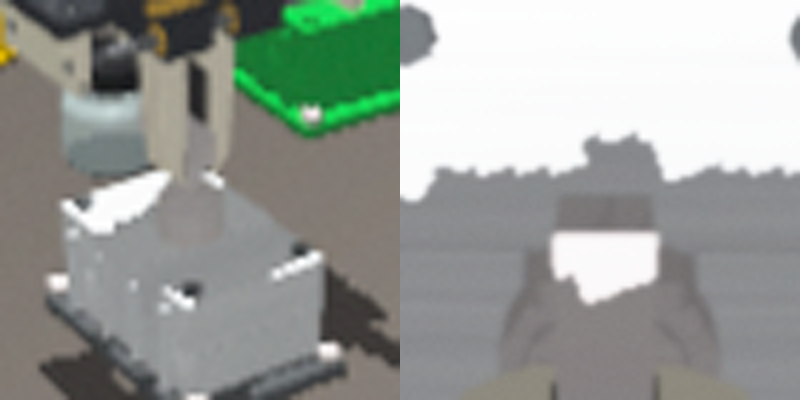

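The collar is down on the hub: the TCP stops at 106.1 mm (home is 106) while force rises about 3 N per 0.5 mm. The picture agrees, with the bar over the hub and the collar seated. I add a little push, check it holds, and hand in.

Run:
```python
from h import *
np.set_printoptions(precision=2,suppress=True)
rp=lambda:print(robot.current_t(),robot.current_tcp_pos(),robot.current_contact_force(),robot.current_gripper_width()*93)
robot.move_linear([521.3,-1.6,103.4],speed=10); robot.sleep(0.3); rp(); robot.sleep(0.7); rp()
if robot.current_tcp_pos()[2]>105.5: print(robot.hand_in())
```

```text
25.2333 [522.13  -1.77 106.05] [-5.24 -0.05 19.78] 11.679403383455174
25.9333 [522.13  -1.79 106.02] [-4.7   0.25 19.88] 11.532076731273959
the job is handed in; nothing more can be done
None
```

The cover hangs on the hook, the keyed shaft is pressed home in the hub with the bar still gripped (about 20 N at the wrist), and the job was handed in at about 26 s; no verdict was returned.

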